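Jack the sagging stool level

TASK

The slatted stool has lost the two legs at the end towards the robot, and that end sags on the upturned bucket. Fit the loose crank fully on the scissor jack's square drive end and wind the jack up with it until the stool stands level, ready for the legs to be glued back; then let go and leave the crank on the jack. Leave the mallet, the loose leg, the glue bottle and the jar standing or lying where they are.

Things in the scene. Friction and masses are not known exactly. Their poses are not given: they have to be found in the camera images.
- stool_end (a point): top of the slats over the middle of the near cross rail (the end without legs) of the low wooden stool, 260 mm wide, 425 long, 247 high when level. Axes: x along the stool away from the robot, y across, z up from the slats. Starts sagging 0.042 rad; pivots on its two far feet, 360 mm beyond. The jack's saddle is under that rail, whose underside is 38 mm below this point.
- jack_screw (a joint): turn of the jack's screw in rad, growing as it winds up: clockwise for one who stands at the crank and looks at the jack. Starts within 0.35 of 0; can go to 30. Stays where it is left; takes about 0.13 N m, 2 to 4 N at the grip. One turn lifts the saddle 9 mm; it starts 4 to 18 mm below the rail and gives some 2 mm under the load.
- saddle_top (a point): centre of the top of the jack's saddle (steel plate 54 x 70 mm), z up. The dark steel scissor jack stands on a timber block under the stool's near end, its screw level and about crosswise to the stool, 300 mm long over its cross pins, the drive end on the robot's right (-y).
- drive_seat (a point): on the screw's axis at the outer face of its round collar (26 mm across), where the mouth of a fully fitted crank stands. From here a 16 mm square drive end juts out 41 mm, away from the jack. Axes turn with the screw: y along it, from the drive end into the jack; at joint 0 x is level, z up; the square's faces look along x and z.
- drive_tip (a point): rounded tip of the square drive end, on the screw's axis, 41 mm out from drive_seat, 105 to 125 mm above the bench at the start. In winding up the screw rises half as much as the saddle, and its drive end draws in along the axis by 2 mm a turn.
- crank_mouth (a point): centre of the mouth of the steel crank's socket (28 mm square, hole 18 mm square, 45 deep, bell mouth). Axes: x out of the mouth along the shank, y from shank to grip, z up as it lies. Fitted = this point at drive_seat, x along the screw into the jack; the square fits at every quarter turn with 7 degrees of play each way. Crank 0.35 kg.
- crank_shank (a point): on the crank's straight square shank (14 x 14 mm, bare for 58 mm), 83 mm behind the mouth: the place to hold it for fitting. Axes as crank_mouth. The 14 mm square arm that leads 60 mm sideways (+y) to the grip begins 30 mm behind this point. The crank starts flat on the bench, this point 14 mm up, left or right of the robot's front (it changes places with the mallet).
- crank_handle (a point): centre of the crank's round wooden grip (28 mm across, 90 mm long, turning freely on its pin); its axis is parallel to the shank, 60 mm to the side. It lies 93 mm behind crank_shank. Axes as crank_mouth.
- bucket_top (a point): centre of the flat top of the upturned steel bucket (200 mm across, 222 mm high) under the stool, 175 mm beyond the near cross rail. Axes level, x away from the robot along the stool. Fixed.
- mallet_mid (a point): middle of a rubber mallet lying on the bench (wooden handle and black head, 230 mm long, head 50 mm across and 80 mm wide), 25 mm above the bench. Bystander.
- leg_mid (a point): middle of a loose stool leg lying on the bench (30 x 30 x 209 mm, along its x), 15 mm up. Bystander.
- glue_mid (a point): mid-height of the standing white glue bottle (56 mm across, 160 mm high). Bystander.
- jar_mid (a point): mid-height of the standing amber glass jar (72 mm across, 100 mm high). Bystander.
Mind the look-alikes: they are no part of the job. Leave any blue look-alike of the part that bears crank_mouth alone.

How it is judged:
By the outcome, as a careful person would: the job done as asked, in the order asked, and still so for the second after the job is handed in, with the robot touching nothing.
It also fails if it takes over 67 s, if anything falls off the work surface, if the arm or the gripper's body presses on something with over 40 N, if the wrist force passes 120 N, or if a joint passes its speed limit or range.

ROBOT

A 6-joint arm with a two-finger parallel gripper is mounted at the origin on the work surface. World frame = base frame: x ahead of the robot, y to its left, z up, the work surface at z = 0. Lengths are in mm, angles in rad, forces in N, time in s.
With the tool pointing down it reaches from about 350 to 875 mm from the base axis. Payload 4.2 kg.
Tool frame: the origin (TCP) lies at the very end of the fingers, on their centre line; the grasp point (between the pads) lies 19 mm behind it; z points along the fingers, y is the line along which they close (so a half turn about z gives the same grasp; the last joint's range is limited). The gripper opens to 85 mm and grips with 20 to 120 N. Pads are 22 mm wide; open, the fingers measure 114 mm over their backs; the gripper's body (76 mm by 85 mm) begins 54 mm behind the grasp point. The pads swing forward as they close: fully open they stand 13 mm farther back than shut.
Start: joints at [1.366, 0.385, 0.008, 0, -1.194, -0.259], TCP at [279.56, 558.968, 231.312] pointing down, gripper open.
Joint ranges: [-3.14, 3.14], [-1.21, 2.06], [-1.07, 1.41], [-3.16, 2.05], [-2.99, -0.16], [-3.1, 3.1]. Speed limits (rad/s): [2.79, 2.79, 3.14, 3.14, 3.14, 3.14].

INTERFACE

Orientations are given as a unit quaternion [x, y, z, w].
In Python, from bench import arm, optics gives the robot as it stands. The module is installed in compiled form; this text tells all that it offers.
- The arm moves only by the tool step_arm, never from a script. Its argument "motion" is a list of rows, each an object with "dr": the turn, a rotation vector about the tool's x, y, z in units of 8 degrees (1.0 is 8 degrees), a list of three; "slide": the shift along the tool's x, y, z in mm, a list of three; "jaw": the finger opening in mm, from 0 to 85.4. A call has exactly 8 rows; each row is the pose to reach, as a shift and turn from the pose commanded when the call began, along the tool's axes at that moment; what a row does not reach only later rows make up. A row lasts 1/8 s, in which the tool goes at most 62.5 mm and 10.7 degrees, less where a joint would pass 70% of its speed; a pose out of reach is approached as far as the arm can. A call with a gripper value outside its range is refused whole. The fingers move at their own pace and stop on an object; the grip force is fixed at half the most. Time passes only in rows, so rows that repeat a pose let the fingers close, or fill a call up. It gives the time, the measured TCP pose, the force, the opening and the grip force at its end, in the units of the state.
- arm.read_state(): the state, without advancing time (a new reading comes with each control period).
- optics.get_image(name): name is "side" or "top"; returns the picture (384x512x3 uint8, blue, green, red); there is no depth.
- optics.camera_info(name): a dict with "camera_matrix" (3x3 intrinsics, pixels), "view" (4x4, takes a point from world to camera coordinates). Camera axes: x right, y up, looking along -z (the intrinsics and any distortion apply to the point x, -y, -z); pixel columns grow to the right and rows downward; lengths in mm; the calibration is good to about 2 mm. A picture is of the moment at which its call begins. camera_info takes no time and is no camera call.
- arm.job_done(): hands the job in; it is judged then, once.
The state is a dict: "clock": time; "joints": joint angles; "joint_vel": joint speeds; "joint_efforts": joint torques, N m; "position": TCP position; "ee_rot": TCP orientation; "contact_force": force on the tool from outside, world axes, zero at the start; "wrist_torque": the same for the moment, N m; "gripper_width": finger opening in mm; "grasp_force": force on a finger pad.
Only numpy, scipy, OpenCV 4.12 (cv2) and the standard library are available. Lean on these libraries where they do the work, as an engineer would, in place of code of your own. Each camera call takes 0.05 s, during which the arm holds its last target. There are 200 camera calls.

## Working session

There is one attempt and no reset: what is moved stays moved. The work goes in short steps, Python scripts to look and compute and a tool call to move; the robot and the scene stay as the last step left them, time stands still between calls to the robot, and variables do not carry over. Pictures are saved under pics/ and viewed, at most 10 in all, crops included, and the job is handed in when it is done.

Besides the shell and the picture viewer there is one more tool, called after "Call:" by a JSON object that holds its "name" and its "arguments", one argument or row to a line. step_arm: Moves the arm, as the interface text tells. Its arguments: {"type":"object","properties":{"motion":{"type":"array","items":{"type":"object","properties":{"dr":{"type":"array","items":{"type":"number"}},"slide":{"type":"array","items":{"type":"number"}},"jaw":{"type":"number"}}}}},"required":["motion"]}

```bash
mkdir -p pics
cat > h.py <<'E'
import numpy as np, cv2
from bench import arm, optics
from scipy.spatial.transform import Rotation as R
def P(name):
    i=optics.camera_info(name); K=np.array(i['camera_matrix']); V=np.array(i['view']); F=np.diag([1,-1,-1,1.])@V
    return K, F
def proj(name,p):
    K,F=P(name); q=F[:3,:3]@np.array(p,float)+F[:3,3]; q=K@q; return q[:2]/q[2]
def ray(name,uv):
    K,F=P(name); d=np.linalg.inv(K)@[uv[0],uv[1],1]; d=F[:3,:3].T@d; o=-F[:3,:3].T@F[:3,3]; return o,d/np.linalg.norm(d)
def onz(name,uv,z):
    o,d=ray(name,uv); return o+d*(z-o[2])/d[2]
def tri(a,b):
    (o1,d1),(o2,d2)=ray('side',a),ray('top',b)
    t=np.linalg.lstsq(np.c_[d1,-d2],o2-o1,rcond=None)[0]
    p,q=o1+d1*t[0],o2+d2*t[1]; return (p+q)/2,np.linalg.norm(p-q)
def snap(name,f,crop=None,s=1):
    im=optics.get_image(name)
    if crop: x,y,w,h=crop; im=im[y:y+h,x:x+w]
    if s!=1: im=cv2.resize(im,None,fx=s,fy=s,interpolation=cv2.INTER_CUBIC)
    cv2.imwrite('pics/'+f,im)
E
python3 - <<'E'
from h import *
for n in('side','top'): 
    print(optics.camera_info(n)); snap(n,n+'0.png')
a=cv2.imread('pics/side0.png');b=cv2.imread('pics/top0.png')
print(arm.read_state())
E
```

```text
{'camera_matrix': array([[466.11131302,   0.        , 251.43886225],
       [  0.        , 466.11131302, 187.25065602],
       [  0.        ,   0.        ,   1.        ]]), 'view': array([[ 9.96752116e-01, -7.98460350e-02,  1.04800240e-02,
        -5.32532198e+02],
       [ 4.80760812e-02,  6.94392350e-01,  7.17988827e-01,
        -1.35844865e+02],
       [-6.46058095e-02, -7.15153044e-01,  6.95975728e-01,
        -1.39483462e+03],
       [ 0.00000000e+00,  0.00000000e+00,  0.00000000e+00,
         1.00000000e+00]])}
{'camera_matrix': array([[479.03467814,   0.        , 256.18280955],
       [  0.        , 479.03467814, 198.09487534],
       [  0.        ,   0.        ,   1.        ]]), 'view': array([[-6.96397543e-03, -9.99969006e-01,  3.67283681e-03,
        -1.28161315e+01],
       [ 9.86986985e-01, -6.28340618e-03,  1.60677350e-01,
        -5.55886435e+02],
       [-1.60649292e-01,  4.74399525e-03,  9.87000152e-01,
        -1.54213417e+03],
       [ 0.00000000e+00,  0.00000000e+00,  0.00000000e+00,
         1.00000000e+00]])}
{'clock': 0.1, 'joints': array([ 1.36557974e+00,  3.85458953e-01,  6.74541045e-03, -4.29233357e-04,
       -1.19400893e+00, -2.58604294e-01]), 'joint_vel': array([ 0.00012171,  0.00037854,  0.00516464,  0.00315974,  0.00109404,
       -0.00129046]), 'joint_efforts': array([ 1.50840236e-06, -3.93323386e+01,  1.88929617e+01,  4.19792444e+00,
       -2.58421234e-03,  8.36794271e-06]), 'position': array([279.35339483, 558.49919399, 230.33765063]), 'ee_rot': array([ 9.73210414e-01, -2.29914162e-01, -1.73709409e-04,  9.68051791e-04]), 'contact_force': array([ 0.26113219,  0.20234082, -0.5875179 ]), 'wrist_torque': array([-0.04779034,  0.01808271,  0.0176404 ]), 'grasp_force': 0.0, 'gripper_width': 85.24780826283758}
```

View pics/side0.png

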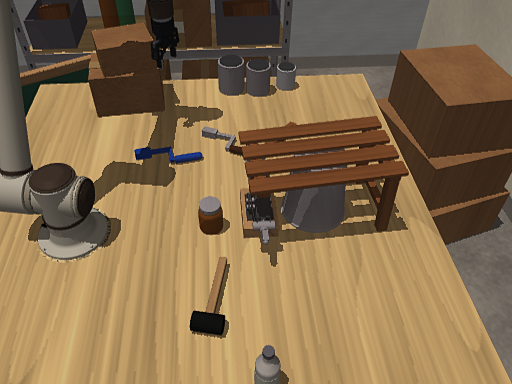

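View pics/top0.png

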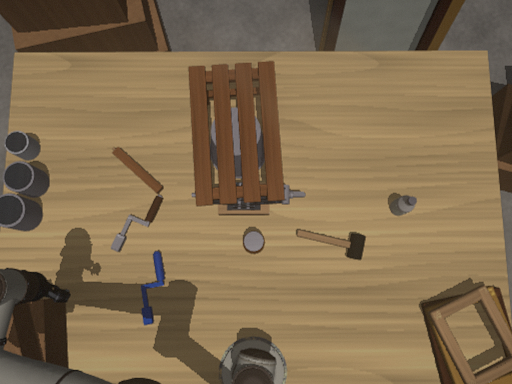

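Candidates for the crank are the grey steel one (side 220,137; top 135,222), the blue look-alike (side 168,155; top 152,288), the loose leg (top 138,170) and the mallet (top 330,240). By the description it is the grey one. I'll check it and the jack in one close montage.

Run:
```python
from h import *
a=cv2.imread('pics/side0.png');b=cv2.imread('pics/top0.png')
def c(im,x,y,w,h,s,): return cv2.resize(im[y:y+h,x:x+w],(400,300),interpolation=cv2.INTER_CUBIC)
m=np.vstack([np.hstack([c(a,190,112,80,60,5),c(b,100,185,80,60,5)]),np.hstack([c(a,230,185,80,60,5),c(b,235,165,80,60,5)])])
for x in range(0,800,50): cv2.line(m,(x,0),(x,4),(0,255,255),1)
cv2.imwrite('pics/m1.png',m)
```

```text
(no output)
```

View pics/m1.png

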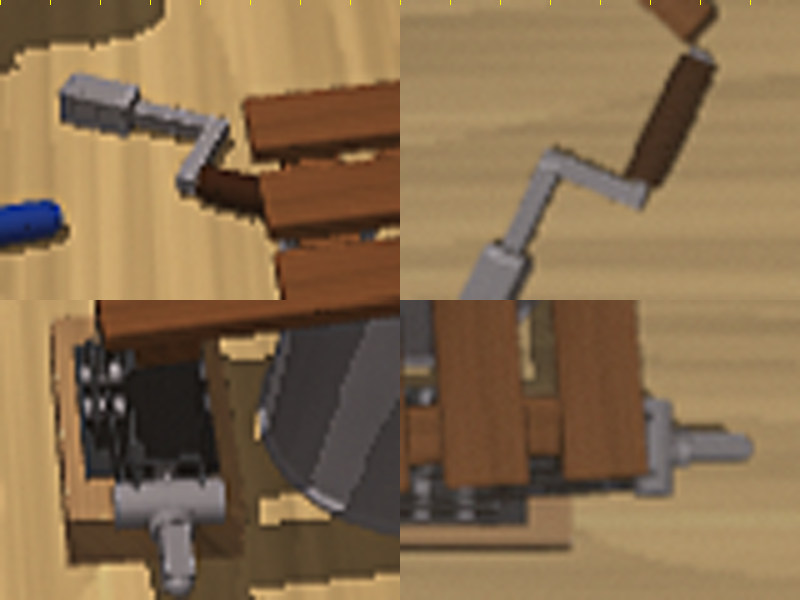

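Run:
```python
from h import *
np.set_printoptions(precision=1,suppress=True)
for n,a,b in [('elbow',(232.8,137.6),(130.6,216.8)),('junction',(217,134.5),(122.5,235)),('tip',(265.6,241.5),(304.8,194)),('armend',(227.5,148.5),(148.5,223.6))]:
    print(n,*tri(a,b),onz('top',b,21 if n!='tip' else 115),onz('side',a,21))
for n,b in [('junc',(122.5,234.5)),('elbow',(130.6,216.8)),('armend',(148.5,223.6)),('gripend',(161,196.5))]: print(n,onz('top',b,21))
print('seat',onz('top',(293,194),115), 'jack block', onz('top',(245,214),20))
print(R.from_quat(arm.read_state()['ee_rot']).as_matrix())
# square/jack features in the top image, stool edges
for n,b in [('nearL',(204,204)),('nearR',(277,202))]: print(n,onz('top',b,232))
```

```text
elbow [498.8 403.8  18.1] 1.3481605473527174 [499.1 403.2  21. ] [497.9 400.   21. ]
junction [440.  429.6  15.1] 2.1008669096022543 [438.4 427.9  21. ] [441.1 422.2  21. ]
tip [ 556.5 -170.1  117.4] 0.6688001877822117 [ 556.6 -170.4  115. ] [567.9 -91.9  21. ]
armend [476.2 343.6  17.2] 0.18401305465926068 [475.9 342.8  21. ] [476.  338.9  21. ]
junc [440.1 427.9  21. ]
elbow [499.1 403.2  21. ]
armend [475.9 342.8  21. ]
gripend [567.2 303.4  21. ]
seat [ 556.8 -133.   115. ] jack block [506.1  21.2  20. ]
[[ 0.9 -0.4 -0. ]
 [-0.4 -0.9 -0. ]
 [ 0.   0.  -1. ]]
nearL [508.9 136.4 232. ]
nearR [513.4 -76.2 232. ]
```

The picture confirms the grey steel crank with the dark wooden grip: elbow at top (130.6,216.8) and socket joint at top (122.5,235). The drive tip is at side (265.6,241.5) and top (304.8,194). Next I'll work out the moves.

```bash
cat >> h.py <<'E'
np.set_printoptions(precision=2,suppress=True)
def down(tx):  # tool pointing down, tool x along world vector tx
    x=np.array([tx[0],tx[1],0.]);x/=np.linalg.norm(x);z=np.array([0,0,-1.]);return R.from_matrix(np.c_[x,np.cross(z,x),z])
def go(p,Rt):
    s=arm.read_state();R0=R.from_quat(s['ee_rot'])
    print('clock',s['clock'],'pos',s['position'],'F',s['contact_force'],'w',s['gripper_width'])
    print('slide',R0.inv().apply(np.array(p)-s['position']),'dr',np.degrees((R0.inv()*Rt).as_rotvec())/8)
E
python3 - <<'E'
from h import *
u=np.array([440-499,428-403.]);u/=np.linalg.norm(u);print(u)
go([465,417,80],down(-u))
l=onz('top',(195,194),117);t=onz('top',(304.8,194),117);print(l,t,(l-t)/np.linalg.norm(l-t))
for n,b,z in[('glue',(406,202),160),('gluebase',(397,208),0),('jar',(254,240),100),('mhead',(356,245),50),('mtail',(298,232),25)]:print(n,onz('top',b,z))
E
```

```text
[-0.92  0.39]
clock 0.1 pos [279.35 558.5  230.34] F [ 0.26  0.2  -0.59] w 85.24780826283758
slide [229.33  43.17 150.45] dr [ 0.01 -0.   -0.45]
[558.42 177.29 117.  ] [ 556.22 -170.21  117.  ] [0.01 1.   0.  ]
glue [ 522.   -475.72  160.  ]
gluebase [ 525.94 -495.35    0.  ]
jar [413.06  -8.45 100.  ]
mhead [ 398.31 -340.14   50.  ]
mtail [ 444.17 -154.58   25.  ]
```

Call:
{"name": "step_arm", "arguments": {
  "motion": [
    {"slide":[50,10,20],"dr":[0,0,-0.1],"jaw":60},
    {"slide":[105,20,50],"dr":[0,0,-0.2],"jaw":60},
    {"slide":[160,30,90],"dr":[0,0,-0.3],"jaw":60},
    {"slide":[210,40,125],"dr":[0,0,-0.45],"jaw":60},
    {"slide":[229,43,150],"dr":[0,0,-0.45],"jaw":60},
    {"slide":[229,43,150],"dr":[0,0,-0.45],"jaw":60},
    {"slide":[229,43,150],"dr":[0,0,-0.45],"jaw":60},
    {"slide":[229,43,150],"dr":[0,0,-0.45],"jaw":60}
  ]
}}

```text
clock: 1.1
position: [464.9, 419.6, 82.8]
ee_rot: [0.98, -0.198, 0.001, -0.001]
contact_force: [0.5, -0.4, 0.3]
gripper_width: 60.0
grasp_force: 0.0
```

Run:
```python
from h import *
go([465,417,4],down([.92,-.39]))
a=optics.get_image('side');b=optics.get_image('top')
c=lambda im,x,y,w,h:cv2.resize(im[y:y+h,x:x+w],(400,300),interpolation=cv2.INTER_CUBIC)
cv2.imwrite('pics/m2.png',np.hstack([c(a,180,92,96,72),c(b,90,180,96,72)]))
print(proj('top',arm.read_state()['position']),proj('side',arm.read_state()['position']))
```

```text
clock 1.1 pos [464.9  419.58  82.8 ] F [ 0.46 -0.42  0.27] w 59.965954688490974
slide [ 1.05  2.55 78.79] dr [-0.02 -0.    0.01]
[120.26 225.13] [222.95 120.99]
```

View pics/m2.png

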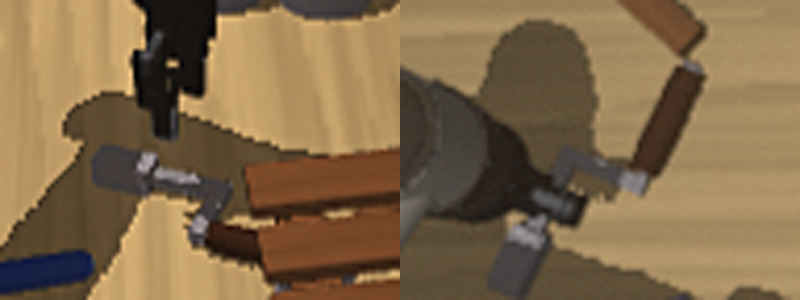

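The picture shows the fingers over the shank, side (222,121), with the socket to the left, as planned. Now down and close.

Call:
{"name": "step_arm", "arguments": {
  "motion": [
    {"slide":[1,2.5,40],"dr":[0,0,0],"jaw":60},
    {"slide":[1,2.5,65],"dr":[0,0,0],"jaw":60},
    {"slide":[1,2.5,78],"dr":[0,0,0],"jaw":60},
    {"slide":[1,2.5,78],"dr":[0,0,0],"jaw":60},
    {"slide":[1,2.5,78],"dr":[0,0,0],"jaw":5},
    {"slide":[1,2.5,78],"dr":[0,0,0],"jaw":5},
    {"slide":[1,2.5,78],"dr":[0,0,0],"jaw":5},
    {"slide":[1,2.5,78],"dr":[0,0,0],"jaw":5}
  ]
}}

```text
clock: 2.2
position: [466.2, 417.0, 5.0]
ee_rot: [0.98, -0.199, 0.001, -0.002]
contact_force: [1.1, 2.5, 6.1]
gripper_width: 12.4
grasp_force: 60.4
```

Call:
{"name": "step_arm", "arguments": {
  "motion": [
    {"slide":[0,0,-50],"dr":[0,0,0],"jaw":5},
    {"slide":[0,0,-105],"dr":[0,0,0],"jaw":5},
    {"slide":[0,0,-165],"dr":[0,0,0],"jaw":5},
    {"slide":[0,10,-225],"dr":[0,0,0.5],"jaw":5},
    {"slide":[10,35,-275],"dr":[0,0,1.2],"jaw":5},
    {"slide":[30,75,-310],"dr":[0,0,2.2],"jaw":5},
    {"slide":[60,120,-320],"dr":[0,0,3.2],"jaw":5},
    {"slide":[90,168,-320],"dr":[0,0,4.2],"jaw":5}
  ]
}}

```text
clock: 3.2
position: [481.4, 223.8, 322.8]
ee_rot: [0.88, -0.476, -0.001, 0.001]
contact_force: [0.6, -0.1, -3.2]
gripper_width: 12.3
grasp_force: 59.4
```

Run:
```python
from h import *
go([557,-290,330],down([0,-1]))
print(arm.read_state()['joints'])
```

```text
clock 3.2 pos [481.43 223.82 322.77] F [ 0.61 -0.1  -3.18] w 12.321242036743016
slide [471.33 218.11  -7.31] dr [0.01 0.   4.15]
[ 0.74  0.17 -0.06 -0.   -1.34 -0.16]
```

Call:
{"name": "step_arm", "arguments": {
  "motion": [
    {"slide":[45,20,0],"dr":[0,0,0.5],"jaw":5},
    {"slide":[98,45,-5],"dr":[0,0,1.1],"jaw":5},
    {"slide":[152,70,-7],"dr":[0,0,1.7],"jaw":5},
    {"slide":[206,95,-7],"dr":[0,0,2.3],"jaw":5},
    {"slide":[260,120,-7],"dr":[0,0,2.9],"jaw":5},
    {"slide":[314,145,-7],"dr":[0,0,3.5],"jaw":5},
    {"slide":[368,170,-7],"dr":[0,0,4],"jaw":5},
    {"slide":[422,195,-7],"dr":[0,0,4.15],"jaw":5}
  ]
}}

```text
clock: 4.2
position: [550.9, -235.4, 328.1]
ee_rot: [0.708, -0.706, -0.002, 0.001]
contact_force: [1.2, 1.2, -3.0]
gripper_width: 12.5
grasp_force: 59.4
```

Run:
```python
from h import *
go([557,-290,108],down([0,-1]))
print(arm.read_state()['joints'])
```

```text
clock 4.2 pos [ 550.87 -235.4   328.15] F [ 1.18  1.16 -3.  ] w 12.478416953341803
slide [ 55.13  -6.94 219.99] dr [0.03 0.02 0.02]
[-0.13  0.29  0.12 -0.   -1.4   0.14]
```

Call:
{"name": "step_arm", "arguments": {
  "motion": [
    {"slide":[40,-5,20],"dr":[0,0,0],"jaw":5},
    {"slide":[55,-6,70],"dr":[0,0,0],"jaw":5},
    {"slide":[55,-6,125],"dr":[0,0,0],"jaw":5},
    {"slide":[55,-6,180],"dr":[0,0,0],"jaw":5},
    {"slide":[55,-6,215],"dr":[0,0,0],"jaw":5},
    {"slide":[55,-6,220],"dr":[0,0,0],"jaw":5},
    {"slide":[55,-6,220],"dr":[0,0,0],"jaw":5},
    {"slide":[55,-6,220],"dr":[0,0,0],"jaw":5}
  ]
}}

```text
clock: 5.2
position: [559.4, -289.4, 112.4]
ee_rot: [0.709, -0.706, 0.002, -0.001]
contact_force: [0.4, -0.7, -3.6]
gripper_width: 12.6
grasp_force: 59.5
```

Run:
```python
from h import *
go([557,-290,108],down([0,-1]))
a=optics.get_image('side');b=optics.get_image('top')
c=lambda im,x,y,w,h:cv2.resize(im[y:y+h,x:x+w],(400,600),interpolation=cv2.INTER_CUBIC)
cv2.imwrite('pics/m3.png',np.hstack([c(a,232,200,72,108),cv2.rotate(c(b,276,160,72,72*1)[:600],0)*0+c(b,285,150,72,108)]))
p=arm.read_state()['position']
for d in [(0,83,9),(0,0,9),(-60,-93,9)]: print(proj('side',p+d),proj('top',p+d))
```

```text
clock 5.2 pos [ 559.45 -289.35  112.4 ] F [ 0.36 -0.69 -3.61] w 12.638738457651126
slide [0.63 2.46 4.39] dr [-0.02 -0.01  0.03]Traceback (most recent call last):
  File "<stdin>", line 5, in <module>
ValueError: operands could not be broadcast together with shapes (400,600,3) (600,400,3)
```

Run:
```python
from h import *
a=optics.get_image('side');b=optics.get_image('top')
c=lambda im,x,y:cv2.resize(im[y:y+100,x:x+66],(396,600),interpolation=cv2.INTER_CUBIC)
cv2.imwrite('pics/side3.png',a);cv2.imwrite('pics/top3.png',b)
cv2.imwrite('pics/m3.png',np.hstack([c(a,232,215),c(cv2.rotate(b,0),175,275)]))
p=arm.read_state()['position']
for d in [(0,83,9),(0,0,9),(-60,-93,9)]: print(proj('side',p+d),proj('top',p+d))
```

```text
[267.82 251.55] [316.24 192.94]
[271.38 278.46] [342.48 192.77]
[249.87 313.85] [372.74 211.4 ]
```

View pics/m3.png

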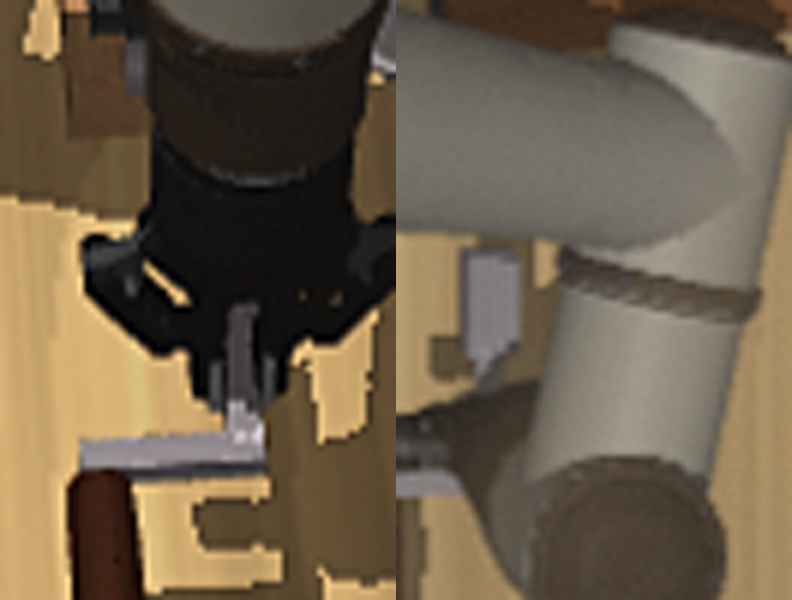

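Run:
```python
from h import *
p=arm.read_state()['position'];print(p)
for n,d in [('mouthtop',(0,83,23)),('mouthtopback',(0,28,23)),('armTopfront',(0,-44,16)),('armEnd',(-67,-44,16)),('elbowcorner',(7,-44,16))]: print(n,proj('side',p+d),proj('top',p+d))
for z in(117,125): print(proj('top',(556.5,-170,z)),proj('side',(556.5,-170,z)))
im=cv2.imread('pics/top0.png')[180:208,276:316].max(2);print(im[6:22,12:33])
```

```text
[ 558.79 -289.08  111.6 ]
mouthtop [268.01 248.14] [316.81 192.17]
mouthtopback [270.36 265.69] [334.36 192.06]
armTopfront [273.55 292.24] [356.86 192.3 ]
armEnd [245.33 294.02] [357.73 213.43]
elbowcorner [276.49 292.05] [356.77 190.11]
[304.73 193.91] [265.47 241.59]
[305.   193.48] [265.57 239.65]
[[106 132 179 175 177 174 176 174 175 174 177 175 173 174 175 175 173 176
  173 173 176]
 [109 131 175 173 173 173 173 174 173 173 173 173 173 175 172 172 172 173
  171 172 174]
 [107 118 156 170 169 170 170 170 169 169 166 167 164 166 164 167 165 164
  165 169 174]
 [106  86 109 145 143 142 141 142 143 141 140 147 165 162 163 161 162 160
  159 164 166]
 [104  86  85  85  83  83  87  86  86  88  86 107 148 165 163 163 161 163
  161 160 159]
 [108  90  84  91  91 101 103 102 103 105 101 102 118 149 149 152 154 164
  161 161 159]
 [108 102 103 110 109 112 122 121 119 119 121 121 120 117 119 125 130 154
  163 161 160]
 [108 101 113 123 116 111 120 120 119 118 119 121 118 119 118 116 113 133
  166 163 163]
 [109 111 119 137 134 121 118 119 120 120 118 120 121 121 121 120 117 127
  165 163 163]
 [110 111 115 133 133 114 116 116 116 117 116 116 116 117 118 116 115 129
  161 159 158]
 [107 101 105 119 112  92  93  93  96  94  95  96  95  96  98 103 116 146
  159 160 159]
 [101  86  89 102 105 112 117 117 118 117 119 118 117 117 118 127 139 160
  158 157 157]
 [101  98 123 127 134 155 163 163 163 162 161 162 162 161 162 162 160 159
  158 157 156]
 [102 118 168 164 162 159 161 159 159 161 159 159 159 160 159 159 158 157
  158 158 158]
 [100 117 169 164 162 161 162 162 161 161 161 160 159 162 161 161 160 163
  160 161 161]
 [ 97 117 169 168 166 165 167 165 165 166 167 167 166 165 166 164 166 165
  167 166 165]]
```

Top view: the socket mouth is at (316.7,192.1), against a prediction of (316.8,192.2), so the crank model in the hand holds. Now aligning and approaching the drive.

Call:
{"name": "step_arm", "arguments": {
  "motion": [
    {"slide":[0,2,3],"dr":[0,0,0],"jaw":5},
    {"slide":[-10,2,3.2],"dr":[0,0,0],"jaw":5},
    {"slide":[-20,2,3.2],"dr":[0,0,0],"jaw":5},
    {"slide":[-30,2,3.2],"dr":[0,0,0],"jaw":5},
    {"slide":[-35,2,3.2],"dr":[0,0,0],"jaw":5},
    {"slide":[-38,2,3.2],"dr":[0,0,0],"jaw":5},
    {"slide":[-41,2,3.2],"dr":[0,0,0],"jaw":5},
    {"slide":[-44,2,3.2],"dr":[0,0,0],"jaw":5}
  ]
}}

```text
clock: 6.4
position: [556.2, -247.4, 107.3]
ee_rot: [0.709, -0.706, 0.001, 0.001]
contact_force: [0.4, -9.6, -7.0]
gripper_width: 12.5
grasp_force: 58.9
```

Call:
{"name": "step_arm", "arguments": {
  "motion": [
    {"slide":[-2,0,0.5],"dr":[0,0,0],"jaw":5},
    {"slide":[-3,0.4,1],"dr":[-0.3,0,0],"jaw":5},
    {"slide":[-4,0.8,1],"dr":[-0.6,0,0],"jaw":5},
    {"slide":[-5,1.2,1],"dr":[-0.9,0,0],"jaw":5},
    {"slide":[-6,1.6,1],"dr":[-1.2,0,0],"jaw":5},
    {"slide":[-7,2,1],"dr":[-1.5,0,0],"jaw":5},
    {"slide":[-7,2,1],"dr":[-1.5,0,0],"jaw":5},
    {"slide":[-7,2,1],"dr":[-1.5,0,0],"jaw":5}
  ]
}}

```text
clock: 7.4
position: [555.4, -238.9, 105.6]
ee_rot: [0.704, -0.702, -0.072, 0.073]
contact_force: [3.0, -3.4, -7.2]
gripper_width: 12.4
grasp_force: 59.0
```

Run:
```python
from h import *
s=arm.read_state();print(s['position'],s['contact_force'],s['wrist_torque'],R.from_quat(s['ee_rot']).as_matrix())
```

```text
[ 555.39 -238.88  105.59] [ 3.04 -3.36 -7.19] [-1.65 -1.88  0.01] [[ 0.   -0.98 -0.2 ]
 [-1.   -0.   -0.  ]
 [ 0.    0.2  -0.98]]
```

Call:
{"name": "step_arm", "arguments": {
  "motion": [
    {"slide":[-2,0,0],"dr":[0,0,0],"jaw":5},
    {"slide":[-4,0,0],"dr":[0,0,0],"jaw":5},
    {"slide":[-6,0,0],"dr":[0,0,0],"jaw":5},
    {"slide":[-8,0,0],"dr":[0,0,0],"jaw":5},
    {"slide":[-10,0,0],"dr":[0,0,0],"jaw":5},
    {"slide":[-12,0,0],"dr":[0,0,0],"jaw":5},
    {"slide":[-14,0,0],"dr":[0,0,0],"jaw":5},
    {"slide":[-14,0,0],"dr":[0,0,0],"jaw":5}
  ]
}}

```text
clock: 8.4
position: [555.5, -224.7, 105.7]
ee_rot: [0.705, -0.702, -0.072, 0.073]
contact_force: [4.3, -6.2, -9.8]
gripper_width: 12.7
grasp_force: 58.8
```

Run:
```python
from h import *
s=arm.read_state();print(s['position'],s['contact_force'],s['wrist_torque'],R.from_quat(s['ee_rot']).as_matrix())
```

```text
[ 555.53 -224.72  105.66] [ 4.26 -6.18 -9.79] [-2.09 -2.14  0.03] [[ 0.   -0.98 -0.2 ]
 [-1.   -0.   -0.  ]
 [ 0.    0.2  -0.98]]
```

Call:
{"name": "step_arm", "arguments": {
  "motion": [
    {"slide":[-3,-0.3,0.6],"dr":[0,0,0],"jaw":5},
    {"slide":[-6,-0.3,0.6],"dr":[0,0,0],"jaw":5},
    {"slide":[-9,-0.3,0.6],"dr":[0,0,0],"jaw":5},
    {"slide":[-11,-0.3,0.6],"dr":[0,0,0],"jaw":5},
    {"slide":[-13,-0.3,0.6],"dr":[0,0,0],"jaw":5},
    {"slide":[-14,-0.3,0.6],"dr":[0,0,0],"jaw":5},
    {"slide":[-15,-0.3,0.6],"dr":[0,0,0],"jaw":5},
    {"slide":[-15,-0.3,0.6],"dr":[0,0,0],"jaw":5}
  ]
}}

```text
clock: 9.4
position: [555.8, -213.6, 106.0]
ee_rot: [0.704, -0.702, -0.07, 0.075]
contact_force: [3.4, -17.9, -9.5]
gripper_width: 12.6
grasp_force: 58.7
```

Run:
```python
from h import *
s=arm.read_state();print(s['position'],s['contact_force'],s['wrist_torque'],R.from_quat(s['ee_rot']).as_matrix())
```

```text
[ 555.79 -213.59  105.98] [  3.37 -17.89  -9.47] [-5.56 -2.16  0.79] [[ 0.   -0.98 -0.2 ]
 [-1.   -0.   -0.01]
 [ 0.01  0.2  -0.98]]
```

Call:
{"name": "step_arm", "arguments": {
  "motion": [
    {"slide":[-1,0,0],"dr":[0,0,0],"jaw":5},
    {"slide":[-2,0,0],"dr":[0,0,0],"jaw":5},
    {"slide":[-3,0,0],"dr":[0,0,0],"jaw":5},
    {"slide":[-3,0,0],"dr":[0.2,0,0],"jaw":5},
    {"slide":[-3,0,0],"dr":[-0.2,0,0],"jaw":5},
    {"slide":[-3,0,0],"dr":[0,0,0],"jaw":5},
    {"slide":[-3,0,0],"dr":[0,0,0],"jaw":5},
    {"slide":[-3,0,0],"dr":[0,0,0],"jaw":5}
  ]
}}

```text
clock: 10.4
position: [555.8, -212.7, 106.9]
ee_rot: [0.704, -0.702, -0.069, 0.076]
contact_force: [3.1, -24.2, -9.1]
gripper_width: 12.4
grasp_force: 59.3
```

Run:
```python
from h import *
s=arm.read_state();print(s['position'],s['contact_force'],s['wrist_torque'],R.from_quat(s['ee_rot']).as_matrix())
a=optics.get_image('side');cv2.imwrite('pics/side5.png',a)
cv2.imwrite('pics/m5.png',cv2.resize(a[200:300,215:315],(600,600),interpolation=cv2.INTER_CUBIC))
```

```text
[ 555.76 -212.69  106.95] [  3.11 -24.15  -9.05] [-7.15 -1.8   1.16] [[ 0.   -0.98 -0.2 ]
 [-1.   -0.   -0.01]
 [ 0.01  0.2  -0.98]]
```

View pics/m5.png

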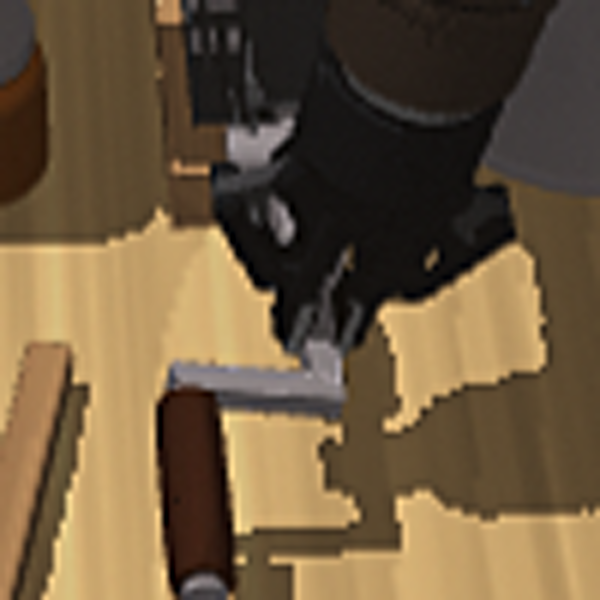

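The crank's arm is rolled up about 11°, the hand has hit a hard stop, and the mouth is at y≈-130, where the seat should be, so it looks seated. Checking the grip's position before letting go.

Run:
```python
from h import *
for y in(-261,-351): print(proj('side',(498.5,y,128)))
p=arm.read_state()['position']
go([498.5,-318,200],down([0,-1]))
```

```text
[245.99 268.71]
[248.74 300.34]
clock 10.45 pos [ 555.75 -212.71  106.97] F [  3.64 -24.26  -8.43] w 12.079346878722017
slide [105.98  75.15 -78.35] dr [ 1.47 -0.07  0.02]
```

Call:
{"name": "step_arm", "arguments": {
  "motion": [
    {"slide":[3,0,0],"dr":[0,0,0],"jaw":5},
    {"slide":[3,0,0],"dr":[0,0,0],"jaw":50},
    {"slide":[3,0,0],"dr":[0,0,0],"jaw":50},
    {"slide":[3,0,0],"dr":[0,0,0],"jaw":50},
    {"slide":[3,0,-30],"dr":[0,0,0],"jaw":60},
    {"slide":[3,0,-70],"dr":[0,0,0],"jaw":60},
    {"slide":[15,10,-100],"dr":[0.5,0,0],"jaw":70},
    {"slide":[30,25,-110],"dr":[1.45,0,0],"jaw":70}
  ]
}}

```text
clock: 11.45
position: [555.0, -235.7, 220.3]
ee_rot: [0.709, -0.705, 0.001, 0.0]
contact_force: [0.5, -0.6, -0.2]
gripper_width: 69.7
grasp_force: 0.0
```

Run:
```python
from h import *
go([498.5,-318,200],down([0,-1]))
```

```text
clock 11.45 pos [ 555.04 -235.68  220.27] F [ 0.5  -0.64 -0.23] w 69.74695451797487
slide [81.93 57.09 20.35] dr [-0.   -0.01  0.05]
```

Call:
{"name": "step_arm", "arguments": {
  "motion": [
    {"slide":[40,28,0],"dr":[0,0,0],"jaw":65},
    {"slide":[75,52,10],"dr":[0,0,0],"jaw":65},
    {"slide":[83,57,20],"dr":[0,0,0],"jaw":65},
    {"slide":[83,57,20],"dr":[0,0,0],"jaw":65},
    {"slide":[83,57,20],"dr":[0,0,0],"jaw":65},
    {"slide":[83,57,20],"dr":[0,0,0],"jaw":65},
    {"slide":[83,57,20],"dr":[0,0,0],"jaw":65},
    {"slide":[83,57,20],"dr":[0,0,0],"jaw":65}
  ]
}}

```text
clock: 12.45
position: [496.1, -319.0, 198.8]
ee_rot: [0.709, -0.706, -0.002, 0.002]
contact_force: [-0.1, -1.2, -0.5]
gripper_width: 65.1
grasp_force: 0.0
```

Run:
```python
from h import *
go([498.5,-318,112],down([0,-1]))
a=optics.get_image('side');b=optics.get_image('top');cv2.imwrite('pics/side6.png',a);cv2.imwrite('pics/top6.png',b)
c=lambda im,x,y:cv2.resize(im[y:y+100,x:x+66],(396,600),interpolation=cv2.INTER_CUBIC)
cv2.imwrite('pics/m6.png',np.hstack([c(a,232,215),c(cv2.rotate(b,0),165,285)]))
print('seat/mouth',proj('side',(557.3,-129.5,116.5)),proj('side',(557.3,-129.5,130)))
```

```text
clock 12.45 pos [ 496.14 -318.99  198.75] F [-0.08 -1.16 -0.54] w 65.07841604560936
slide [-0.99 -2.96 86.73] dr [ 0.05 -0.    0.03]
seat/mouth [264.24 230.01] [264.39 226.71]
```

View pics/m6.png

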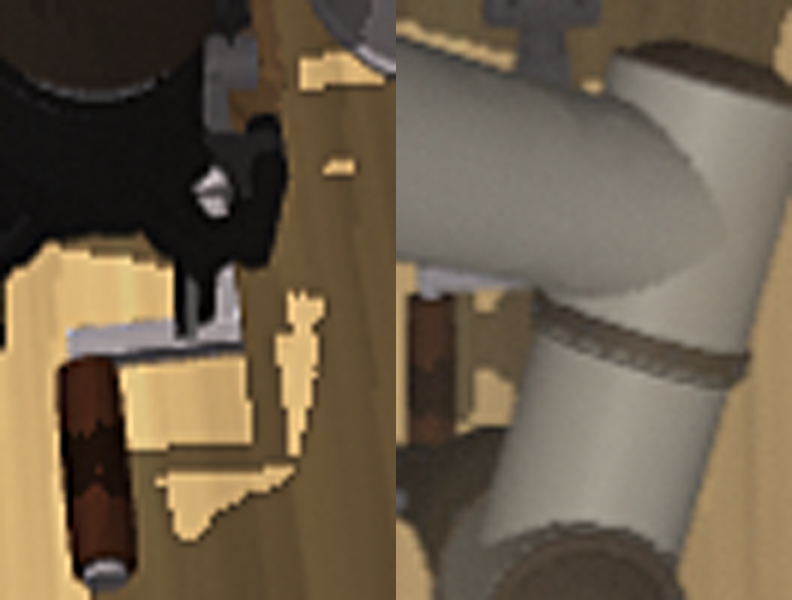

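Run:
```python
from h import *
print(tri((247,275.8),(334.2,212)), tri((246.2,272),(331,210.5)))
for y in(-250,-270):
  for z in (116,128): print(y,z,[ (proj('side',(x,y,z)),proj('top',(x,y,z))) for x in (564,498)])
a=cv2.imread('pics/side6.png');b=cv2.imread('pics/top6.png');a5=cv2.imread('pics/side5.png')
print(b[205:217,322:345].max(2))
```

```text
(array([ 500.52, -263.96,  101.98]), np.float64(0.760958038785379)) (array([ 502.11, -253.71,  104.63]), np.float64(5.07175827860982))
-250 116 [(array([271.65, 266.43]), array([329.85, 191.48])), (array([245.46, 267.98]), array([330.52, 212.11]))]
-250 128 [(array([271.85, 263.54]), array([330.45, 190.81])), (array([245.47, 265.1 ]), array([331.12, 211.61]))]
-270 116 [(array([272.54, 273.  ]), array([336.15, 191.44])), (array([246.03, 274.6 ]), array([336.86, 212.07]))]
-270 128 [(array([272.75, 270.13]), array([336.8 , 190.78])), (array([246.04, 271.73]), array([337.51, 211.57]))]
[[129 126 126 123 122 117 112 106 109 131 139 149 150 154 138  93  98  96
   96  97  97  97  96]
 [129 127 123 124 120 118 113 104 111 139 135 120  89  94  94  98  96  96
   98  97  97  99  99]
 [127 125 123 122 119 115 110 103 115 139 133 114  99 101 100 102 102 100
  101 102 101 103 102]
 [127 125 125 122 117 114 107 103 113 139 135 115  90  89  93  93  93  88
   88  90  89  91  87]
 [128 127 121 121 118 114 108 104 124 139 135 112  57  64  67  66  68  56
   57  60  59  57  55]
 [128 123 123 119 119 113 107 106 128 139 133 102  34  54  59  61  57  58
   60  62  60  59  58]
 [127 125 122 120 119 112 103 109 132 140 133 106  66  52  66  66  66  66
   67  68  67  68  60]
 [126 124 123 120 117 113  99 112 141 137 130 123 113  54  70  70  68  70
   69  70  69  72  68]
 [126 124 121 118 117 111  98 108 141 139 135 137 117  56  70  69  72  71
   71  70  72  71  72]
 [126 122 122 118 115 111  92  98 131 128 133 128  87  53  68  68  66  69
   67  69  67  70  69]
 [124 123 121 116 117 108 103 127 148 148 153 127  37  51  58  64  60  61
   60  63  63  64  63]
 [124 121 121 116 116 106 118 169 182 181 184 162  63  57  60  64  58  51
   51  51  51  50  52]]
```

Side view: the grip runs from (247,276) to (249,310). It sits a little lower than before because the crank droops within its play and has rolled about -7°. Top view: the arm is at column 331.7, so the crank may be out by 3–5 mm, and I'll push it home by the grip.

Call:
{"name": "step_arm", "arguments": {
  "motion": [
    {"slide":[-1,-3,50],"dr":[0,0,0],"jaw":65},
    {"slide":[-1,-3,95],"dr":[0,0,0],"jaw":65},
    {"slide":[-1,-3,118],"dr":[0,0,0],"jaw":65},
    {"slide":[-1,-3,118],"dr":[0,0,0],"jaw":65},
    {"slide":[-1,-3,118],"dr":[0,0,0],"jaw":10},
    {"slide":[-1,-3,118],"dr":[0,0,0],"jaw":10},
    {"slide":[-1,-3,118],"dr":[0,0,0],"jaw":10},
    {"slide":[-1,-3,118],"dr":[0,0,0],"jaw":10}
  ]
}}

```text
clock: 13.55
position: [498.6, -318.4, 81.4]
ee_rot: [0.708, -0.706, -0.002, 0.002]
contact_force: [0.3, -0.0, 0.1]
gripper_width: 26.0
grasp_force: 59.0
```

Run:
```python
from h import *
s=arm.read_state();print(s['position'],s['contact_force'],s['wrist_torque'],s['gripper_width'])
```

```text
[ 498.6  -318.41   81.41] [ 0.35 -0.    0.13] [ 0.08 -0.21 -0.12] 25.969014216515504
```

Call:
{"name": "step_arm", "arguments": {
  "motion": [
    {"slide":[0,0,-4],"dr":[0,0,0],"jaw":10},
    {"slide":[0,0,-8],"dr":[0,0,0],"jaw":10},
    {"slide":[-2,0,-10],"dr":[0,0,0],"jaw":10},
    {"slide":[-4,0,-10],"dr":[0,0,0],"jaw":10},
    {"slide":[-6,0,-10],"dr":[0,0,0],"jaw":10},
    {"slide":[-8,0,-10],"dr":[0,0,0],"jaw":10},
    {"slide":[-8,0,-10],"dr":[0,0,0],"jaw":10},
    {"slide":[-8,0,-10],"dr":[0,0,0],"jaw":10}
  ]
}}

```text
clock: 14.55
position: [496.6, -316.1, 91.8]
ee_rot: [0.708, -0.706, -0.0, 0.006]
contact_force: [-5.7, -23.6, -2.6]
gripper_width: 25.7
grasp_force: 59.2
```

Run:
```python
from h import *
s=arm.read_state();print(s['position'],s['contact_force'],s['wrist_torque'],s['gripper_width'])
```

```text
[ 496.61 -316.11   91.79] [ -5.7  -23.62  -2.63] [-6.95  1.49 -0.43] 25.659688945105696
```

```bash
cat > circ.py <<'E'
import sys,numpy as np
# args: cx cz(at start) cmdx cmdz a0deg a1deg n -> slides y,z
cx,cz,x,z,a0,a1=map(float,sys.argv[1:7])
for a in np.linspace(a0,a1,9)[1:]:
    t=np.radians(a); X=cx-60*np.cos(t); Z=cz+4.5*(a-a0)/360+60*np.sin(t)
    print(round(a),'sx %.1f sy %.1f sz %.1f'%(-2*(a-a0)/360,-(X-x),-(Z-z)))
E
python3 circ.py 557.3 100.3 498.6 91.4 -8 172
```

```text
14 sx -0.1 sy -0.6 sz -24.2
37 sx -0.2 sy -10.8 sz -45.6
60 sx -0.4 sy -28.2 sz -61.4
82 sx -0.5 sy -50.3 sz -69.4
104 sx -0.6 sy -73.7 sz -68.4
127 sx -0.8 sy -94.8 sz -58.5
150 sx -0.9 sy -110.4 sz -41.3
172 sx -1.0 sy -118.1 sz -19.5
```

Call:
{"name": "step_arm", "arguments": {
  "motion": [
    {"slide":[1,-0.6,-24],"dr":[0,0,0],"jaw":10},
    {"slide":[2,-10.8,-45.6],"dr":[0,0,0],"jaw":10},
    {"slide":[2,-28,-61.4],"dr":[0,0,0],"jaw":10},
    {"slide":[2,-50.3,-69.4],"dr":[0,0,0],"jaw":10},
    {"slide":[2,-73.7,-68.4],"dr":[0,0,0],"jaw":10},
    {"slide":[2,-94.8,-58.5],"dr":[0,0,0],"jaw":10},
    {"slide":[2,-110.4,-41.3],"dr":[0,0,0],"jaw":10},
    {"slide":[2,-118,-19.5],"dr":[0,0,0],"jaw":10}
  ]
}}

```text
clock: 15.55
position: [618.2, -315.2, 111.1]
ee_rot: [0.709, -0.705, 0.001, 0.003]
contact_force: [0.0, -8.4, 1.6]
gripper_width: 25.9
grasp_force: 59.7
```

```bash
python3 - <<'E'
from h import *
s=arm.read_state();print(s['position'],s['contact_force'],s['wrist_torque'],s['gripper_width'])
E
python3 circ.py 557.3 102.6 616.6 110.9 172 352
```

```text
[ 618.18 -315.23  111.07] [ 0.04 -8.43  1.56] [-2.49 -0.1   0.31] 25.926960448159274
194 sx -0.1 sy 1.2 sz 23.0
217 sx -0.2 sy 11.4 sz 43.8
240 sx -0.4 sy 28.8 sz 59.2
262 sx -0.5 sy 50.9 sz 66.6
284 sx -0.6 sy 74.3 sz 65.0
307 sx -0.8 sy 95.4 sz 54.5
330 sx -0.9 sy 111.0 sz 36.8
352 sx -1.0 sy 118.7 sz 14.4
```

Call:
{"name": "step_arm", "arguments": {
  "motion": [
    {"slide":[-0.1,1.2,23],"dr":[0,0,0],"jaw":10},
    {"slide":[-0.2,11.4,43.8],"dr":[0,0,0],"jaw":10},
    {"slide":[-0.4,28.8,59.2],"dr":[0,0,0],"jaw":10},
    {"slide":[-0.5,50.9,66.6],"dr":[0,0,0],"jaw":10},
    {"slide":[-0.6,74.3,65],"dr":[0,0,0],"jaw":10},
    {"slide":[-0.8,95.4,54.5],"dr":[0,0,0],"jaw":10},
    {"slide":[-0.9,111,36.8],"dr":[0,0,0],"jaw":10},
    {"slide":[-1,118.7,14.4],"dr":[0,0,0],"jaw":10}
  ]
}}

```text
clock: 16.55
position: [495.8, -313.3, 95.9]
ee_rot: [0.708, -0.706, -0.002, 0.004]
contact_force: [-0.6, -7.7, -3.5]
gripper_width: 26.2
grasp_force: 59.7
```

```bash
cat > lift.py <<'E'
from h import *
s=arm.read_state();print(s['clock'],s['position'],s['contact_force'],s['gripper_width'])
# track far-side/near slat ends between side0 and now
a0=cv2.imread('pics/side0.png',0);a=optics.get_image('side');cv2.imwrite('pics/side_now.png',a);a=cv2.cvtColor(a,cv2.COLOR_BGR2GRAY)
pts=np.float32([[239,134],[242,143],[243,152],[246,170],[248,180],[250,189]]).reshape(-1,1,2)
q,st,e=cv2.calcOpticalFlowPyrLK(a0,a,pts,None,winSize=(13,13),maxLevel=2)
print('dv',np.c_[(q-pts).reshape(-1,2),st,e])
for y in(130,-70): print('full lift px',proj('side',(512,y,247))-proj('side',(512,y,247-15)))
E
python3 lift.py; python3 circ.py 557.3 104.8 497.9 96.5 -8 172
```

```text
16.55 [ 495.84 -313.26   95.93] [-0.58 -7.74 -3.49] 26.15250558508315
dv [[ 36.05  21.3    1.    25.18]
 [ 36.73  17.64   1.    28.93]
 [ 29.09  12.47   1.    28.27]
 [-21.24 -22.92   1.    33.53]
 [ -9.51 -13.43   1.    30.67]
 [-10.57 -12.69   1.    37.46]]
full lift px [-0.03 -4.11]
full lift px [ 0.01 -4.19]
14 sx -0.1 sy -1.3 sz -23.6
37 sx -0.2 sy -11.5 sz -45.0
60 sx -0.4 sy -28.9 sz -60.8
82 sx -0.5 sy -51.0 sz -68.8
104 sx -0.6 sy -74.4 sz -67.8
127 sx -0.8 sy -95.5 sz -57.9
150 sx -0.9 sy -111.1 sz -40.7
172 sx -1.0 sy -118.8 sz -18.9
```

```bash
python3 -c "
import cv2;a=cv2.imread('pics/side_now.png');cv2.imwrite('pics/m8.png',cv2.resize(a[80:300,200:420],(600,600)))"
```

```text
(no output)
```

View pics/m8.png

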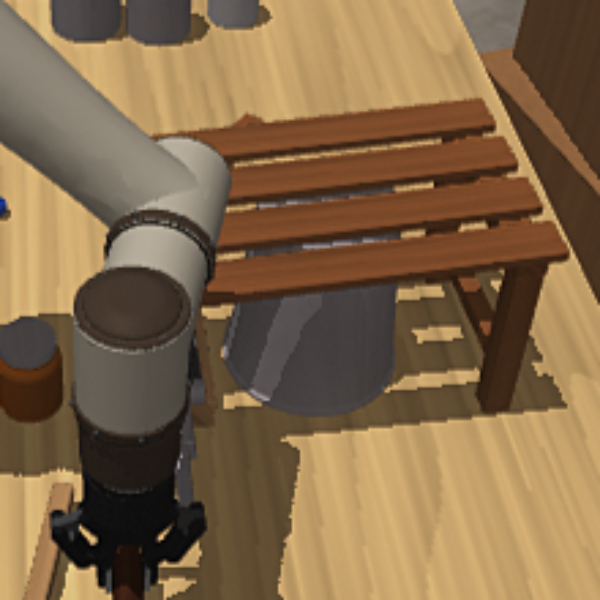

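Call:
{"name": "step_arm", "arguments": {
  "motion": [
    {"slide":[-0.1,-1.3,-23.6],"dr":[0,0,0],"jaw":10},
    {"slide":[-0.2,-11.5,-45],"dr":[0,0,0],"jaw":10},
    {"slide":[-0.4,-28.9,-60.8],"dr":[0,0,0],"jaw":10},
    {"slide":[-0.5,-51,-68.8],"dr":[0,0,0],"jaw":10},
    {"slide":[-0.6,-74.4,-67.8],"dr":[0,0,0],"jaw":10},
    {"slide":[-0.8,-95.5,-57.9],"dr":[0,0,0],"jaw":10},
    {"slide":[-0.9,-111,-40.7],"dr":[0,0,0],"jaw":10},
    {"slide":[-1,-118.8,-18.9],"dr":[0,0,0],"jaw":10}
  ]
}}

```text
clock: 17.6
position: [618.3, -313.2, 115.6]
ee_rot: [0.709, -0.705, 0.001, 0.003]
contact_force: [-0.1, -7.9, 1.2]
gripper_width: 26.2
grasp_force: 59.8
```

The picture shows the arm hiding the stool's near end. The slats are clear from column ~285 to 400, so I'll track slat edges there.

```bash
cat > lift.py <<'E'
from h import *
s=arm.read_state();print('clock %.2f'%s['clock'],s['position'],s['contact_force'],s['gripper_width'])
def edges(im):
    im=im.astype(float); out={}
    rb=cv2.GaussianBlur(im[:,:,2]-im[:,:,0],(1,3),0); g=im.sum(2)
    for c in range(292,342,2):   # front slat lower edge over grey bucket: red -> grey
        r0=int(189-(c-279)*.117); seg=rb[r0-9:r0+6,c-1:c+2].mean(1); h=(seg[:8].max()+seg[-2:].mean())/2
        k=[i for i in range(4,14) if seg[i]>=h>seg[i+1]]
        if k: i=k[0]; out['b',c]=r0-9+i+(seg[i]-h)/(seg[i]-seg[i+1])
    for c in range(296,376,2):   # back slat top edge: bright bench -> slat
        r0=int(131-(c-260)*.10); seg=g[r0-8:r0+8,c-1:c+2].mean(1); h=(seg[:3].mean()+seg.min())/2
        k=[i for i in range(0,15) if seg[i]>=h>seg[i+1]]
        if k: i=k[0]; out['t',c]=r0-8+i+(seg[i]-h)/(seg[i]-seg[i+1])
    return out
a0=cv2.imread('pics/side0.png');a=optics.get_image('side');cv2.imwrite('pics/side_now.png',a)
e0,e=edges(a0),edges(a)
# angle from each: pixel per rad at that column: pivot x = rail x+360, rail x ~ 525
for kind,y,z in(('b',-80,215),('t',140,235)):
    ang=[]
    for (k,c),v in e.items():
        if k!=kind or (k,c) not in e0: continue
        xs=np.linspace(520,900,200); cols=np.array([proj('side',(x,y,z))[0] for x in xs]); x=np.interp(c,cols,xs)
        d=885-x; pp=(proj('side',(x,y,z))-proj('side',(x,y,z+1)))[1]
        ang.append(((e0[k,c]-v)/(pp*d)))
    if ang: print(kind,len(ang),'angle raised rad: median %.4f  sd %.4f'%(np.median(ang),np.std(ang)))
E
python3 lift.py; python3 circ.py 557.3 107.1 616.7 115.4 172 352
```

```text
clock 17.60 [ 618.29 -313.2   115.57] [-0.1  -7.94  1.22] 26.196442449550293
194 sx -0.1 sy 1.3 sz 23.0
217 sx -0.2 sy 11.5 sz 43.8
240 sx -0.4 sy 28.9 sz 59.2
262 sx -0.5 sy 51.0 sz 66.6
284 sx -0.6 sy 74.4 sz 65.0
307 sx -0.8 sy 95.5 sz 54.5
330 sx -0.9 sy 111.1 sz 36.8
352 sx -1.0 sy 118.8 sz 14.4Traceback (most recent call last):
  File "lift.py", line 22, in <module>
    xs=np.linspace(520,900,200); cols=np.array([proj('side',(x,y,z))[0] for x in xs]); x=np.interp(c,cols,xs)
                                                ~~~~^^^^^^^^^^^^^^^^
  File "h.py", line 8, in proj
    K,F=P(name); q=F[:3,:3]@np.array(p,float)+F[:3,3]; q=K@q; return q[:2]/q[2]
        ~^^^^^^
  File "h.py", line 5, in P
    i=optics.camera_info(name); K=np.array(i['camera_matrix']); V=np.array(i['view']); F=np.diag([1,-1,-1,1.])@V
ValueError: time passes only in moves, steps and waits
```

```bash
sed -i "s/^def P(name):/import functools\n@functools.lru_cache\ndef P(name):/" h.py; sed -i "s/d=885-x/d=PIV-x/; s/^e0,e=/PIV=onz('side',(384,228),0)[0];print('pivot x',PIV)\ne0,e=/" lift.py; python3 lift.py
```

```text
clock 17.65 [ 617.89 -313.06  111.81] [  2.1  -12.62  -0.63] 25.730129277553466
pivot x 935.8436358109129
b 20 angle raised rad: median -0.0098  sd 0.0343
t 40 angle raised rad: median 0.0001  sd 0.0178
```

Call:
{"name": "step_arm", "arguments": {
  "motion": [
    {"slide":[-0.1,1.3,23],"dr":[0,0,0],"jaw":10},
    {"slide":[-0.2,11.5,43.8],"dr":[0,0,0],"jaw":10},
    {"slide":[-0.4,28.9,59.2],"dr":[0,0,0],"jaw":10},
    {"slide":[-0.5,51,66.6],"dr":[0,0,0],"jaw":10},
    {"slide":[-0.6,74.4,65],"dr":[0,0,0],"jaw":10},
    {"slide":[-0.8,95.5,54.5],"dr":[0,0,0],"jaw":10},
    {"slide":[-0.9,111.1,36.8],"dr":[0,0,0],"jaw":10},
    {"slide":[-1,118.8,14.4],"dr":[0,0,0],"jaw":10}
  ]
}}

```text
clock: 18.7
position: [495.7, -311.5, 100.4]
ee_rot: [0.708, -0.706, -0.002, 0.004]
contact_force: [-0.2, -8.9, -2.5]
gripper_width: 25.2
grasp_force: 59.8
```

```bash
python3 lift.py;  python3 circ.py 557.3 109.3 497.9 101 -8 172
```

```text
clock 18.70 [ 495.67 -311.5   100.36] [-0.15 -8.92 -2.48] 25.244660409763146
pivot x 935.8436358109129
b 25 angle raised rad: median 0.0021  sd 0.0009
t 40 angle raised rad: median 0.0005  sd 0.0034
14 sx -0.1 sy -1.3 sz -23.6
37 sx -0.2 sy -11.5 sz -45.0
60 sx -0.4 sy -28.9 sz -60.8
82 sx -0.5 sy -51.0 sz -68.8
104 sx -0.6 sy -74.4 sz -67.8
127 sx -0.8 sy -95.5 sz -57.9
150 sx -0.9 sy -111.1 sz -40.7
172 sx -1.0 sy -118.8 sz -18.9
```

Call:
{"name": "step_arm", "arguments": {
  "motion": [
    {"slide":[-0.1,-1.3,-23.6],"dr":[0,0,0],"jaw":10},
    {"slide":[-0.2,-11.5,-45],"dr":[0,0,0],"jaw":10},
    {"slide":[-0.4,-28.9,-60.8],"dr":[0,0,0],"jaw":10},
    {"slide":[-0.5,-51,-68.8],"dr":[0,0,0],"jaw":10},
    {"slide":[-0.6,-74.4,-67.8],"dr":[0,0,0],"jaw":10},
    {"slide":[-0.8,-95.5,-57.9],"dr":[0,0,0],"jaw":10},
    {"slide":[-0.9,-111,-40.7],"dr":[0,0,0],"jaw":10},
    {"slide":[-1,-118.8,-18.9],"dr":[0,0,0],"jaw":10}
  ]
}}

```text
clock: 19.75
position: [618.5, -311.0, 120.2]
ee_rot: [0.709, -0.705, 0.001, 0.003]
contact_force: [0.6, -8.5, 1.6]
gripper_width: 26.1
grasp_force: 59.9
```

Call:
{"name": "step_arm", "arguments": {
  "motion": [
    {"slide":[-0.1,1.3,23],"dr":[0,0,0],"jaw":10},
    {"slide":[-0.2,11.5,43.8],"dr":[0,0,0],"jaw":10},
    {"slide":[-0.4,28.9,59.2],"dr":[0,0,0],"jaw":10},
    {"slide":[-0.5,51,66.6],"dr":[0,0,0],"jaw":10},
    {"slide":[-0.6,74.4,65],"dr":[0,0,0],"jaw":10},
    {"slide":[-0.8,95.5,54.5],"dr":[0,0,0],"jaw":10},
    {"slide":[-0.9,111.1,36.8],"dr":[0,0,0],"jaw":10},
    {"slide":[-1,118.8,14.4],"dr":[0,0,0],"jaw":10}
  ]
}}

```text
clock: 20.75
position: [496.2, -309.4, 105.1]
ee_rot: [0.708, -0.706, -0.002, 0.004]
contact_force: [0.2, -7.4, -3.1]
gripper_width: 25.9
grasp_force: 59.8
```

```bash
python3 lift.py
```

```text
clock 20.75 [ 496.2  -309.37  105.09] [ 0.25 -7.37 -3.06] 25.930229207569894
pivot x 935.8436358109129
b 25 angle raised rad: median 0.0245  sd 0.0012
t 40 angle raised rad: median 0.0125  sd 0.0090
```

Call:
{"name": "step_arm", "arguments": {
  "motion": [
    {"slide":[-0.1,-1.3,-23.6],"dr":[0,0,0],"jaw":10},
    {"slide":[-0.2,-11.5,-45],"dr":[0,0,0],"jaw":10},
    {"slide":[-0.4,-28.9,-60.8],"dr":[0,0,0],"jaw":10},
    {"slide":[-0.5,-51,-68.8],"dr":[0,0,0],"jaw":10},
    {"slide":[-0.6,-74.4,-67.8],"dr":[0,0,0],"jaw":10},
    {"slide":[-0.8,-95.5,-57.9],"dr":[0,0,0],"jaw":10},
    {"slide":[-0.9,-111,-40.7],"dr":[0,0,0],"jaw":10},
    {"slide":[-1,-118.8,-18.9],"dr":[0,0,0],"jaw":10}
  ]
}}

```text
clock: 21.8
position: [618.5, -309.0, 124.7]
ee_rot: [0.709, -0.705, 0.001, 0.003]
contact_force: [-0.5, -8.2, 2.5]
gripper_width: 25.6
grasp_force: 60.0
```

Call:
{"name": "step_arm", "arguments": {
  "motion": [
    {"slide":[1,0,0],"dr":[0,0,0],"jaw":10},
    {"slide":[1,0,0],"dr":[0,0,0],"jaw":60},
    {"slide":[1,0,0],"dr":[0,0,0],"jaw":60},
    {"slide":[1,0,0],"dr":[0,0,0],"jaw":60},
    {"slide":[1,0,-40],"dr":[0,0,0],"jaw":60},
    {"slide":[1,0,-100],"dr":[0,0,0],"jaw":60},
    {"slide":[1,40,-150],"dr":[0,0,0],"jaw":60},
    {"slide":[1,100,-160],"dr":[0,0,0],"jaw":60}
  ]
}}

```text
clock: 22.8
position: [518.8, -307.4, 287.3]
ee_rot: [0.709, -0.705, 0.001, 0.001]
contact_force: [0.4, -0.5, 0.4]
gripper_width: 59.8
grasp_force: 0.0
```

Call:
{"name": "step_arm", "arguments": {
  "motion": [
    {"slide":[20,50,0],"dr":[0,0,0],"jaw":60},
    {"slide":[30,100,0],"dr":[0,0,0],"jaw":60},
    {"slide":[30,140,0],"dr":[0,0,0],"jaw":60},
    {"slide":[30,160,0],"dr":[0,0,0],"jaw":60},
    {"slide":[30,160,0],"dr":[0,0,0],"jaw":60},
    {"slide":[30,160,0],"dr":[0,0,0],"jaw":60},
    {"slide":[30,160,0],"dr":[0,0,0],"jaw":60},
    {"slide":[30,160,0],"dr":[0,0,0],"jaw":60}
  ]
}}

```text
clock: 23.8
position: [358.3, -337.7, 284.2]
ee_rot: [0.709, -0.705, -0.003, 0.003]
contact_force: [-0.4, 0.1, -0.3]
gripper_width: 60.3
grasp_force: 0.0
```

```bash
python3 lift.py
python3 - <<'E'
from h import *
b=optics.get_image('top');cv2.imwrite('pics/top9.png',b)
a=cv2.imread('pics/side_now.png');a0=cv2.imread('pics/side0.png')
c=lambda im,x,y:cv2.resize(im[y:y+60,x:x+80],(400,300),interpolation=cv2.INTER_CUBIC)
cv2.imwrite('pics/m9.png',np.vstack([np.hstack([c(a0,225,110),c(a,225,110)]),np.hstack([c(a,240,195),cv2.resize(a[225:285,255:335],(400,300),interpolation=cv2.INTER_CUBIC)])]))
E
```

```text
clock 23.80 [ 358.35 -337.74  284.22] [-0.38  0.09 -0.29] 60.28654016756449
pivot x 935.8436358109129
b 25 angle raised rad: median 0.0348  sd 0.0015
t 40 angle raised rad: median 0.0188  sd 0.0108
```

View pics/m9.png

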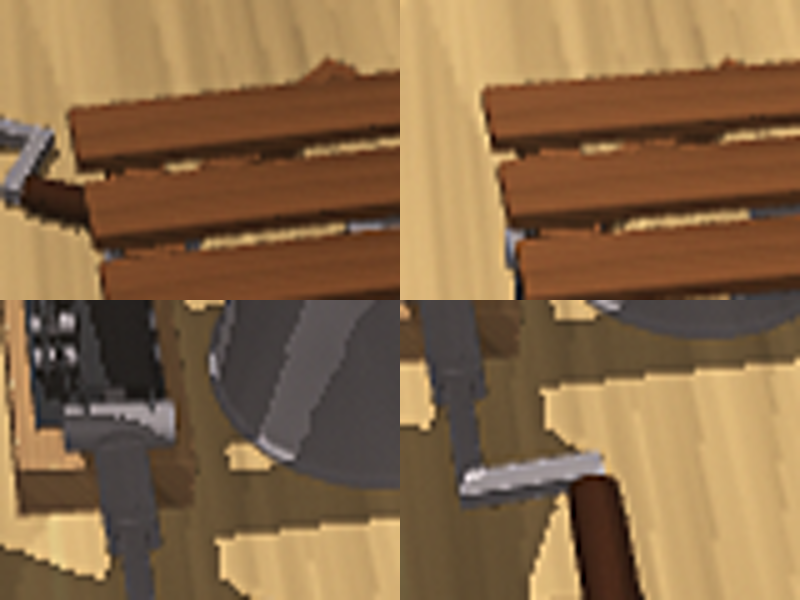

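The picture shows the near slat corner moving from side (239,132) to (242,127.6). The socket is up against the collar at side (260,225), and the grip is now on the far side. Next I'll fit the tilt angle with a rigid model.

```bash
cat > tilt.py <<'E'
from h import *
from scipy.optimize import least_squares
def fit(f):
    a0=cv2.imread('pics/side0.png',0);a=cv2.imread(f,0)
    # slat corner points (near ends) + points along slats, in side0, with (y?) solved on slat-top plane
    pts=[(239,131.5),(241.5,143),(243,146.5),(245.5,159),(246,162.5),(248.5,175),(248,178),(251,189),(380,118),(391,134),(398,146),(406,162)]
    p=np.float32(pts).reshape(-1,1,2)
    g=np.float32([[3,-4]]*8+[[3,-.5]]*4).reshape(-1,1,2)
    q,st,e=cv2.calcOpticalFlowPyrLK(a0,a,p,p+g,winSize=(11,11),maxLevel=0,flags=cv2.OPTFLOW_USE_INITIAL_FLOW)
    d=(q-p).reshape(-1,2)
    xn=onz('side',pts[0],232)[0]; xp=xn+32+360
    res=[]
    for (uv,dd) in zip(pts,d):
        X=onz('side',uv,247-.042*max(0,xp-onz('side',uv,235)[0]))
        r=lambda th:proj('side',np.array([xp,X[1],0])+R.from_rotvec([0,th,0]).apply(X-[xp,X[1],0]))-np.array(uv)-dd
        th=least_squares(lambda t:r(t[0]),[.03]).x[0]; th1=least_squares(lambda t:r(t[0])[1:],[.03]).x[0]
        res.append((*uv,*dd,th,th1))
    res=np.array(res);np.set_printoptions(precision=4,suppress=True);print('xn',xn,'xp',xp);print(res)
    print('median near',np.median(res[:8,4]),'rows only',np.median(res[:8,5]))
if __name__=='__main__': fit('pics/side_now.png')
E
python3 tilt.py
```

```text
xn 507.57159754674586 xp 899.5715975467458
[[239.     131.5      3.0499  -3.5225   0.0345   0.0324]
 [241.5    143.       3.0322  -3.22     0.0323   0.0296]
 [243.     146.5      2.7523  -2.9065   0.0293   0.0269]
 [245.5    159.       3.0531  -4.9225   0.0414   0.0456]
 [246.     162.5      2.5163  -4.2214   0.0349   0.039 ]
 [248.5    175.       1.2798  -3.8876   0.027    0.036 ]
 [248.     178.       0.7241  -4.4694   0.0274   0.0411]
 [251.     189.       0.3304   0.1026   0.0009  -0.0009]
 [380.     118.       0.4563   0.1193   0.006    0.0163]
 [391.     134.       0.3682  -0.3979   0.004   -0.0529]
 [398.     146.       0.0289  -0.4491  -0.0003  -0.0543]
 [406.     162.       0.3775   0.2424   0.0048   0.0223]]
median near 0.030814553325111044 rows only 0.03418796445392383
```

```bash
cat > tilt.py <<'E'
from h import *
from scipy.optimize import brentq
def edge(g,c,r0,up,w=7):
    seg=g[int(r0)-w:int(r0)+w+1,c-1:c+2].mean(1); d=np.diff(seg); d=-d
    d=np.clip(d,0,None); i=np.argmax(d); k=slice(max(0,i-2),i+3)
    return int(r0)-w+.5+(d[k]*np.arange(len(d))[k]).sum()/d[k].sum()
def fit(f,xp,tcols=range(246,284,2),bcols=range(292,342,2)):
    A0=cv2.imread('pics/side0.png').astype(float);A=cv2.imread(f).astype(float)
    for name,cols,y,fn,row in(('t',tcols,137,lambda a:a.sum(2),lambda c:131.5-(c-240)*.1),('b',bcols,-77,lambda a:a[:,:,2]-a[:,:,0],lambda c:189-(c-252)*.117)):
        c=np.array(list(cols)); e0=np.array([edge(fn(A0),k,row(k),0) for k in c]);
        e=np.array([edge(fn(A),k,row(k)-(3 if name=='t' else 2),0) for k in c])
        m=np.polyfit(c,e0,1); s0=np.std(e0-np.polyval(m,c)); m1=np.polyfit(c,e,1); s1=np.std(e-np.polyval(m1,c))
        def pt(u,v): o,d=ray('side',(u,v)); return o+d*(y-o[1])/d[1]
        L=np.array([pt(u,np.polyval(m,u)) for u in(c[0]-15,c[-1])])
        def diff(th):
            Q=np.array([proj('side',np.array([xp,y,0])+R.from_rotvec([0,th,0]).apply(p-[xp,y,0])) for p in L])
            return np.mean(np.interp(c,Q[:,0],Q[:,1])-np.polyval(m1,c))
        print(name,'x,z',L[0],L[1],'sd %.2f %.2f'%(s0,s1),'theta %.4f'%brentq(diff,-.02,.08))
if __name__=='__main__':
    import sys
    for xp in(900,915): print(xp);fit(sys.argv[1],xp)
E
python3 tilt.py pics/side_now.png
```

```text
900
t x,z [483.18 137.   247.86] [631.4  137.   261.43] sd 0.08 0.05 theta 0.0379
b x,z [593.24 -77.   218.87] [759.33 -77.   234.03] sd 0.22 0.23 theta 0.0450
915
t x,z [483.18 137.   247.86] [631.4  137.   261.43] sd 0.08 0.05 theta 0.0361
b x,z [593.24 -77.   218.87] [759.33 -77.   234.03] sd 0.22 0.23 theta 0.0418
```

```bash
python3 - <<'E'
s=open('tilt.py').read()
s=s.replace("def pt(u,v): o,d=ray('side',(u,v)); return o+d*(y-o[1])/d[1]","""def pt(u,v):
            o,d=ray('side',(u,v)); n=np.array([-.042,0,1]); h=(247 if name=='t' else 229)-.042*xp; return o+d*(h-n@o)/(n@d)""")
s=s.replace("def diff(th):","w=L[1]-L[0];w[2]=0;w/=np.linalg.norm(w);ax=np.array([-w[1],w[0],0]);P0=np.array([xp,30.,0])\n        def diff(th):")
s=s.replace("np.array([xp,y,0])+R.from_rotvec([0,th,0]).apply(p-[xp,y,0])","P0+R.from_rotvec(ax*th).apply(p-P0)").replace("'x,z',","'yaw %.3f'%w[1],")
open('tilt.py','w').write(s)
E
python3 tilt.py pics/side_now.png
python3 - <<'E'
from h import *
for uv in [(190,66),(197,204),(273,62),(282,201)]: print(onz('top',uv,247 if uv[1]<100 else 231))
print([onz('side',uv,0) for uv in [(384,229)]])
E
```

```text
900
t yaw 0.065 [483.98 161.03 229.53] [637.18 170.94 235.96] sd 0.08 0.05 theta 0.0389
b yaw 0.049 [593.7  -74.22 216.14] [763.33 -65.86 223.26] sd 0.22 0.23 theta 0.0424
915
t yaw 0.065 [484.   161.86 228.9 ] [637.32 171.77 235.34] sd 0.08 0.05 theta 0.0372
b yaw 0.049 [593.81 -73.58 215.51] [763.56 -65.22 222.64] sd 0.22 0.23 theta 0.0396
[928.33 181.49 247.  ]
[509.18 156.86 231.  ]
[939.85 -69.35 247.  ]
[516.44 -90.89 231.  ]
[array([934.7 , -51.99,   0.  ])]
```

Run:
```python
from h import *
for z in (120,132,144): print(z,'handle start top',proj('side',(617,-252,z+14)),'elbow',proj('side',(557,-249,z)))
a=cv2.imread('pics/side_now.png')
cv2.imwrite('pics/m10.png',cv2.resize(a[205:305,245:330],(680,600)[:2] if 0 else (510,600),interpolation=cv2.INTER_CUBIC))
b=cv2.imread('pics/top9.png'); print(b[175:215,332:350:4].max(2).T)
```

```text
120 handle start top [293.18 261.49] elbow [268.9  265.31]
132 handle start top [293.53 258.55] elbow [269.07 262.41]
144 handle start top [293.89 255.56] elbow [269.25 259.47]
[[104  75  81 129 165 165 168 167 171 174 175 180 179 182 179 170 165 161
  133  97 109 115 120 125 129 133 135 137 141 146 145 148 149 151 153 156
  158 160 162 164]
 [ 88  83  80 102 147 165 164 167 168 171 174 176 178 177 177 168 162 165
  169 151 105 101 109 115 122 126 131 134 135 139 142 145 147 150 151 152
  156 158 154 141]
 [ 90  87  82 104 147 161 163 166 168 170 172 175 177 176 175 169 161 163
  164 168 163 138  93 105 113 119 125 129 131 134 139 141 142 145 147 149
  150 148 142 142]
 [ 92  88  84 104 144 162 163 165 168 170 171 175 176 178 176 167 160 161
  164 163 161 160 157 127  94 107 115 118 124 130 131 135 141 143 146 145
  145 145 143 144]
 [ 92  87  83 103 145 162 163 165 168 171 172 171 175 175 174 166 159 162
  164 161 159 157 157 162 140  98 100 111 115 121 125 130 131 136 141 142
  146 145 147 152]]
```

View pics/m10.png

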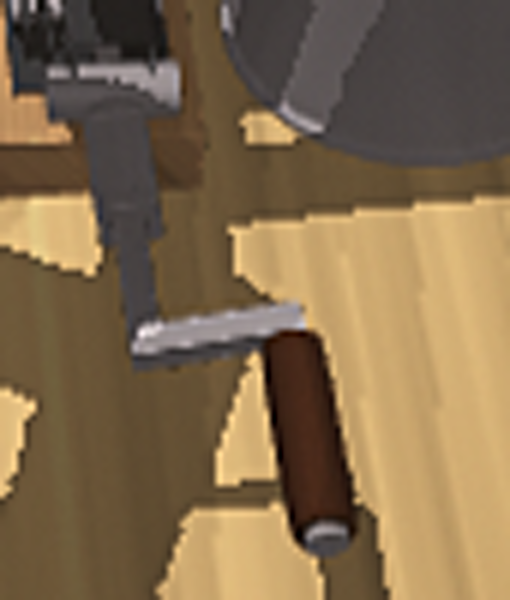

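Side view: the grip runs from (293,261) to (299,293), and the socket sits tight against the collar. By the edge fit the stool is at about 0.0395 of 0.042. I'll regrip and wind a little more.

Call:
{"name": "step_arm", "arguments": {
  "motion": [
    {"slide":[-8,-55,0],"dr":[0,0,0],"jaw":60},
    {"slide":[-14,-110,0],"dr":[0,0,0],"jaw":60},
    {"slide":[-20,-165,0],"dr":[0,0,0],"jaw":60},
    {"slide":[-24,-215,10],"dr":[0,0,0],"jaw":60},
    {"slide":[-26,-250,30],"dr":[0,0,0],"jaw":60},
    {"slide":[-26,-259,60],"dr":[0,0,0],"jaw":60},
    {"slide":[-26,-259,80],"dr":[0,0,0],"jaw":60},
    {"slide":[-26,-259,80],"dr":[0,0,0],"jaw":60}
  ]
}}

```text
clock: 24.9
position: [615.2, -310.3, 200.1]
ee_rot: [0.709, -0.706, -0.005, 0.004]
contact_force: [0.3, -0.7, -0.9]
gripper_width: 60.2
grasp_force: 0.0
```

Run:
```python
from h import *
go([617.5,-312,111],down([0,-1]))
```

```text
clock 24.9 pos [ 615.25 -310.32  200.11] F [ 0.27 -0.68 -0.89] w 60.18664219297159
slide [ 1.83 -3.31 89.08] dr [0.09 0.01 0.03]
```

Call:
{"name": "step_arm", "arguments": {
  "motion": [
    {"slide":[1.8,-2.5,45],"dr":[0,0,0],"jaw":60},
    {"slide":[1.8,-2.5,75],"dr":[0.08,0,0],"jaw":60},
    {"slide":[1.8,-2.5,88],"dr":[0.08,0,0],"jaw":60},
    {"slide":[1.8,-2.5,88],"dr":[0.08,0,0],"jaw":60},
    {"slide":[1.8,-2.5,88],"dr":[0.08,0,0],"jaw":10},
    {"slide":[1.8,-2.5,88],"dr":[0.08,0,0],"jaw":10},
    {"slide":[1.8,-2.5,88],"dr":[0.08,0,0],"jaw":10},
    {"slide":[1.8,-2.5,88],"dr":[0.08,0,0],"jaw":10}
  ]
}}

```text
clock: 25.9
position: [618.4, -313.0, 115.6]
ee_rot: [0.708, -0.706, 0.002, -0.002]
contact_force: [0.7, -2.1, 0.5]
gripper_width: 26.1
grasp_force: 58.9
```

Call:
{"name": "step_arm", "arguments": {
  "motion": [
    {"slide":[-2,0,-5],"dr":[0,0,0],"jaw":10},
    {"slide":[-5,0,-6],"dr":[0,0,0],"jaw":10},
    {"slide":[-7,0,-6],"dr":[0,0,0],"jaw":10},
    {"slide":[-6,0.2,2],"dr":[0,0,0],"jaw":10},
    {"slide":[-6,0.5,10],"dr":[0,0,0],"jaw":10},
    {"slide":[-6,3,20],"dr":[0,0,0],"jaw":10},
    {"slide":[-6,6.5,28],"dr":[0,0,0],"jaw":10},
    {"slide":[-6,6.5,28],"dr":[0,0,0],"jaw":10}
  ]
}}

```text
clock: 26.9
position: [615.1, -312.1, 89.0]
ee_rot: [0.708, -0.706, 0.008, -0.002]
contact_force: [5.4, -16.2, -0.8]
gripper_width: 26.1
grasp_force: 59.0
```

Run:
```python
from h import *
s=arm.read_state();print(s['position'],s['contact_force'],s['wrist_torque'],s['gripper_width'])
```

```text
[ 615.14 -312.1    88.97] [  5.41 -16.16  -0.82] [-4.29 -1.54 -0.27] 26.10011215070886
```

Call:
{"name": "step_arm", "arguments": {
  "motion": [
    {"slide":[2.5,-1,0],"dr":[0,0,0],"jaw":10},
    {"slide":[2.5,-1,0],"dr":[0,0,0],"jaw":60},
    {"slide":[2.5,-1,0],"dr":[0,0,0],"jaw":60},
    {"slide":[2.5,-1,0],"dr":[0,0,0],"jaw":60},
    {"slide":[2.5,-1,-40],"dr":[0,0,0],"jaw":60},
    {"slide":[2.5,-1,-100],"dr":[0,0,0],"jaw":60},
    {"slide":[2.5,15,-155],"dr":[0,0,0],"jaw":60},
    {"slide":[2.5,60,-180],"dr":[0,0,0],"jaw":60}
  ]
}}

```text
clock: 27.9
position: [552.3, -309.3, 269.9]
ee_rot: [0.709, -0.705, 0.004, -0.003]
contact_force: [0.3, -1.4, -0.2]
gripper_width: 59.8
grasp_force: 0.0
```

Call:
{"name": "step_arm", "arguments": {
  "motion": [
    {"slide":[10,55,-10],"dr":[0,0,0],"jaw":60},
    {"slide":[20,110,-15],"dr":[0,0,0],"jaw":60},
    {"slide":[30,160,-15],"dr":[0,0,0],"jaw":60},
    {"slide":[30,195,-15],"dr":[0,0,0],"jaw":60},
    {"slide":[30,195,-15],"dr":[0,0,0],"jaw":60},
    {"slide":[30,195,-15],"dr":[0,0,0],"jaw":60},
    {"slide":[30,195,-15],"dr":[0,0,0],"jaw":60},
    {"slide":[30,195,-15],"dr":[0,0,0],"jaw":60}
  ]
}}

```text
clock: 28.9
position: [356.5, -340.0, 280.3]
ee_rot: [0.709, -0.705, 0.001, -0.001]
contact_force: [-0.7, 0.1, -0.6]
gripper_width: 60.2
grasp_force: 0.0
```

```bash
cp pics/side_now.png pics/side_a.png; python3 lift.py; for f in a now; do python3 tilt.py pics/side_$f.png; done
python3 - <<'E'
from h import *
# crank elbow arm edges in the side view: dark->light column scan along shank, and diff picture stats
a=cv2.imread('pics/side_a.png').astype(int);b=cv2.imread('pics/side_now.png').astype(int)
d=np.abs(a-b).sum(2)>60; ys,xs=np.nonzero(d); k=(xs>225)&(ys<300)&(ys>100); print('changed near',[ (x,y) for x,y in zip(xs[k],ys[k]) if 255<x<275 and y>220][:60:4])
E
```

```text
clock 28.90 [ 356.49 -339.99  280.31] [-0.73  0.07 -0.57] 60.23307721337866
pivot x 935.8436358109129
b 25 angle raised rad: median 0.0366  sd 0.0013
t 40 angle raised rad: median 0.0192  sd 0.0115
900
t yaw 0.065 [483.98 161.03 229.53] [637.18 170.94 235.96] sd 0.08 0.05 theta 0.0389
b yaw 0.049 [593.7  -74.22 216.14] [763.33 -65.86 223.26] sd 0.22 0.23 theta 0.0424
915
t yaw 0.065 [484.   161.86 228.9 ] [637.32 171.77 235.34] sd 0.08 0.05 theta 0.0372
b yaw 0.049 [593.81 -73.58 215.51] [763.56 -65.22 222.64] sd 0.22 0.23 theta 0.0396
900
t yaw 0.065 [483.98 161.03 229.53] [637.18 170.94 235.96] sd 0.08 0.07 theta 0.0409
b yaw 0.049 [593.7  -74.22 216.14] [763.33 -65.86 223.26] sd 0.22 0.23 theta 0.0441
915
t yaw 0.065 [484.   161.86 228.9 ] [637.32 171.77 235.34] sd 0.08 0.07 theta 0.0391
b yaw 0.049 [593.81 -73.58 215.51] [763.56 -65.22 222.64] sd 0.22 0.23 theta 0.0412
changed near [(np.int64(268), np.int64(221)), (np.int64(270), np.int64(222)), (np.int64(259), np.int64(236)), (np.int64(259), np.int64(238)), (np.int64(260), np.int64(239)), (np.int64(272), np.int64(240)), (np.int64(260), np.int64(242)), (np.int64(271), np.int64(243)), (np.int64(270), np.int64(246)), (np.int64(260), np.int64(250)), (np.int64(271), np.int64(252)), (np.int64(270), np.int64(254)), (np.int64(271), np.int64(255)), (np.int64(269), np.int64(257)), (np.int64(270), np.int64(258))]
```

Run:
```python
from h import *
b=optics.get_image('top');b9=cv2.imread('pics/top9.png')
for x,z in((575,133),(595,122)): print([np.round(proj('top',(x,y,z)),1) for y in(-235,-242,-249)])
for im in(b9,b):
  for r in(180,184,188): print(r,(im[r,318:340,2].astype(int)-im[r,318:340,0]))
```

```text
[array([325.8, 187.1]), array([328. , 187.1]), array([330.3, 187.1])]
[array([325.1, 181.5]), array([327.3, 181.5]), array([329.5, 181.5])]
180 [69 62 35 39 39 49 69 65 38  3  8  6 10 36 68 65 66 65 66 64 65 65]
184 [73 64 38 39 39 50 73 68 44  5  6  6  9 36 71 68 69 67 67 68 68 69]
188 [64 57 38 39 38 54 76 71 45  1  5  5  0 21 77 73 72 73 72 72 72 71]
180 [69 62 38 39 39 51 62 27  7  7  8 11 21 35 35 37 37 36 33 33 35 32]
184 [72 62 38 40 37 51 71 52  5  6  7  6 28 73 70 68 67 68 68 68 68 68]
188 [64 59 38 42 39 53 76 65 11  3  6  7 13 51 75 74 72 73 72 72 71 70]
```

The arm in the top view sits within about 1–2 mm of fully seated. I'll make sure of it with a gentle push of the closed fingers on the elbow, in line with the screw.

Call:
{"name": "step_arm", "arguments": {
  "motion": [
    {"slide":[-10,-50,0],"dr":[0,0,0],"jaw":0},
    {"slide":[-25,-100,0],"dr":[0,0,0],"jaw":0},
    {"slide":[-40,-150,10],"dr":[0,0,0],"jaw":0},
    {"slide":[-50,-190,40],"dr":[0,0,0],"jaw":0},
    {"slide":[-55,-200,90],"dr":[0,0,0],"jaw":0},
    {"slide":[-55,-200,135],"dr":[0,0,0],"jaw":0},
    {"slide":[-55,-200,159],"dr":[0,0,0],"jaw":0},
    {"slide":[-55,-200,159],"dr":[0,0,0],"jaw":0}
  ]
}}

```text
clock: 30.0
position: [555.1, -283.8, 119.9]
ee_rot: [0.709, -0.706, -0.001, -0.0]
contact_force: [-0.7, 0.9, 0.9]
gripper_width: 0.2
grasp_force: 0.0
```

Call:
{"name": "step_arm", "arguments": {
  "motion": [
    {"slide":[-4,0,0],"dr":[0,0,0],"jaw":0},
    {"slide":[-8,0,0],"dr":[0,0,0],"jaw":0},
    {"slide":[-12,0,0],"dr":[0,0,0],"jaw":0},
    {"slide":[-15,0,0],"dr":[0,0,0],"jaw":0},
    {"slide":[-18,0,0],"dr":[0,0,0],"jaw":0},
    {"slide":[-21,0,0],"dr":[0,0,0],"jaw":0},
    {"slide":[-24,0,0],"dr":[0,0,0],"jaw":0},
    {"slide":[-24,0,0],"dr":[0,0,0],"jaw":0}
  ]
}}

```text
clock: 31.0
position: [556.3, -261.3, 122.9]
ee_rot: [0.709, -0.706, 0.002, -0.001]
contact_force: [-0.2, -4.6, 0.7]
gripper_width: 0.3
grasp_force: 2.3
```

Call:
{"name": "step_arm", "arguments": {
  "motion": [
    {"slide":[-1,0,0],"dr":[0,0,0],"jaw":0},
    {"slide":[-2,0,0],"dr":[0,0,0],"jaw":0},
    {"slide":[-3,0,0],"dr":[0,0,0],"jaw":0},
    {"slide":[-4,0,0],"dr":[0,0,0],"jaw":0},
    {"slide":[-5,0,0],"dr":[0,0,0],"jaw":0},
    {"slide":[-6,0,0],"dr":[0,0,0],"jaw":0},
    {"slide":[-6,0,0],"dr":[0,0,0],"jaw":0},
    {"slide":[-6,0,0],"dr":[0,0,0],"jaw":0}
  ]
}}

```text
clock: 32.0
position: [556.9, -260.2, 124.4]
ee_rot: [0.708, -0.706, 0.005, 0.0]
contact_force: [-0.1, -21.4, -0.4]
gripper_width: 0.0
grasp_force: 10.4
```

Call:
{"name": "step_arm", "arguments": {
  "motion": [
    {"slide":[5,0,0],"dr":[0,0,0],"jaw":0},
    {"slide":[20,0,0],"dr":[0,0,0],"jaw":0},
    {"slide":[35,0,-20],"dr":[0,0,0],"jaw":0},
    {"slide":[50,0,-70],"dr":[0,0,0],"jaw":0},
    {"slide":[55,20,-125],"dr":[0,0,0],"jaw":0},
    {"slide":[60,60,-160],"dr":[0,0,0],"jaw":0},
    {"slide":[65,110,-165],"dr":[0,0,0],"jaw":0},
    {"slide":[70,160,-165],"dr":[0,0,0],"jaw":0}
  ]
}}

```text
clock: 33.0
position: [394.7, -324.9, 287.6]
ee_rot: [0.709, -0.705, 0.002, -0.002]
contact_force: [0.2, -0.9, 0.1]
gripper_width: 0.2
grasp_force: 0.0
```

Call:
{"name": "step_arm", "arguments": {
  "motion": [
    {"slide":[10,40,0],"dr":[0,0,0],"jaw":0},
    {"slide":[10,40,0],"dr":[0,0,0],"jaw":0},
    {"slide":[10,40,0],"dr":[0,0,0],"jaw":0},
    {"slide":[10,40,0],"dr":[0,0,0],"jaw":0},
    {"slide":[10,40,0],"dr":[0,0,0],"jaw":0},
    {"slide":[10,40,0],"dr":[0,0,0],"jaw":0},
    {"slide":[10,40,0],"dr":[0,0,0],"jaw":0},
    {"slide":[10,40,0],"dr":[0,0,0],"jaw":0}
  ]
}}

```text
clock: 34.0
position: [355.8, -335.1, 286.7]
ee_rot: [0.709, -0.706, 0.001, -0.001]
contact_force: [0.5, -0.1, 0.2]
gripper_width: 0.3
grasp_force: 0.0
```

```bash
python3 lift.py; python3 tilt.py pics/side_now.png
python3 - <<'E'
from h import *
b=optics.get_image('top');print(b[184,318:340,2].astype(int)-b[184,318:340,0])
d=np.abs(b.astype(int)-cv2.imread('pics/top0.png')).sum(2)>90
for n,(x,y,w,h) in dict(mallet=(292,225,80,38),leg=(110,145,30,40),jar=(240,228,28,26),glue=(388,192,32,26)).items(): print(n,d[y:y+h,x:x+w].mean())
E
```

```text
clock 34.00 [ 355.78 -335.09  286.66] [ 0.53 -0.07  0.24] 0.2994615743463546
pivot x 935.8436358109129
b 25 angle raised rad: median 0.0370  sd 0.0014
t 40 angle raised rad: median 0.0201  sd 0.0114
900
t yaw 0.065 [483.98 161.03 229.53] [637.18 170.94 235.96] sd 0.08 0.07 theta 0.0412
b yaw 0.049 [593.7  -74.22 216.14] [763.33 -65.86 223.26] sd 0.22 0.22 theta 0.0448
915
t yaw 0.065 [484.   161.86 228.9 ] [637.32 171.77 235.34] sd 0.08 0.07 theta 0.0394
b yaw 0.049 [593.81 -73.58 215.51] [763.56 -65.22 222.64] sd 0.22 0.22 theta 0.0418
[72 64 37 37 38 52 72 55  4  7  8  7 27 73 70 67 69 67 69 67 68 68]
mallet 0.21414473684210528
leg 0.0
jar 0.12362637362637363
glue 0.0
```

```bash
python3 -c "
from bench import arm
print(arm.job_done())"
```

```text
the job is handed in; nothing more can be done
None
```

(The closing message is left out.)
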